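# Leak check: lean a filled jar over the drip tray

## Robot

A 6-joint arm with a two-finger parallel gripper is mounted at the origin on a cart in front of the work surface, level with it; the furniture and walls round the work are solid. World frame = base frame: x ahead of the robot, y to its left, z up, the work surface at z = 0. Lengths are in mm, angles in rad, forces in N, time in s.
With the tool pointing down it reaches from about 300 to 1000 mm from the base axis. Payload 5.1 kg.
Tool frame: the origin (TCP) lies at the centre of the arm's flange, where the gripper is bolted on; the fingertips stand 190 mm ahead of it and the grasp point (between the pads) lies 171 mm ahead of it; z points along the fingers, y is the line along which they close (so a half turn about z gives the same grasp; the last joint's range is limited). The gripper opens to 95 mm and grips with 3 to 60 N. Pads are 20 mm wide; open, the fingers measure 119 mm over their backs; the gripper's body (75 mm by 180 mm) begins 59 mm behind the grasp point.
Start: joints at [-1.289, 0.124, 1.65, -0, 1.367, -0.083], TCP at [231.863, -607.228, 404.756] pointing down, gripper open.
Joint ranges: [-2.61, 2.61], [-1.02, 2.33], [0.03, 2.71], [-1.35, 4.49], [0.32, 2.68], [-2.91, 2.91]. Speed limits (rad/s): [2.57, 2.57, 3.14, 3.14, 3.14, 3.14].

## Interface

Orientations are given as [roll, pitch, yaw] about the fixed x, y, z axes, in that order (R = Rz(yaw) Ry(pitch) Rx(roll)).
In Python, from workcell import env, jaws, readout, vision, ticket, boxes_of, pinpoint gives the robot as it stands. The module is installed in compiled form; this text tells all that it offers. Calls block until the motion is done:
- env.goto(position, orientation): joint-space move of the TCP to a pose.
- env.line_to(position, rot=None, vel=150): straight line of the TCP; rot=None keeps the orientation; vel is the mean speed in mm/s.
- env.move_joints(angles): joint-space move.
- jaws.grip(opening): finger opening in mm; the grip force is fixed at half the most; returns when the fingers have stopped.
- env.dwell(seconds).
- env.inverse_kinematics(position, orientation): joint angles nearest the present ones, or None.
- readout.get_state(): the state.
- vision.camera(name): name is "scene" or "top"; returns (picture, depth): 480x640x3 uint8, blue, green, red; 480x640 float32, mm along the optical axis (not along the pixel's ray), 0 where there is no reading.
- vision.calibration(name): a dict with "vertical_fov" (degrees; the focal length in pixels is half the picture's height over the tangent of half this angle, whatever the lens; pixels are square), "cx", "cy" (the principal point, pixels), "eye" and "orientation" of the camera in the world. Camera axes: x right, y down, z forward; pixel columns grow to the right and rows downward; lengths in mm; the calibration is good to about 2 mm. A picture is of the moment at which its call begins. calibration takes no time and is no camera call.
A pose or a line that the arm cannot do raises env.Unreachable and nothing moves.
- ticket.close_job(): hands the job in; it is judged then, once.
Trained networks look in the newest picture that a camera, given by its name, has taken for a name from the list of things; names that differ only in an ending like _2 or _b are one class to them, and where a whole thing is asked for, a point or a joint stands for the part that bears it (a point fixed in the world has none). Each returns a list of dicts, best first, with "score" (0 to 1); they miss things now and then, are a little off and sometimes report something else, mostly with a low value. They report only what shows in the picture. A call takes as long as a camera call.
- boxes_of(label, camera): "at" ([row, column] in pixels, amid what is visible of it).
- pinpoint(label, camera): "at" ([row, column] in pixels: a listed point, or the origin of a listed thing).
The state is a dict: "clock": time; "joints": joint angles; "joint_vel": joint speeds; "joint_efforts": joint torques, N m; "ee_pos": TCP position; "orientation": TCP orientation; "ft_force": force on the tool from outside, world axes, zero at the start; "moment": the same for the moment, N m; "width": finger opening in mm; "gripper_force": force on a finger pad.
Only numpy, scipy, OpenCV 4.12 (cv2) and the standard library are available. Lean on these libraries where they do the work, as an engineer would, in place of code of your own. Each camera call takes 0.05 s, during which the arm holds its last target. There are 200 camera calls.

## Task

Check the jar that stands in the metal drip tray for leaks: lift it clear of the tray, lean it about 30 degrees from upright over the tray and hold it still like that for two seconds. Then bring it upright again, set it down in the tray without dropping it and let go; leave the other jars where they stand.

Things in the scene. Friction and masses are not known exactly. Their poses are not given: they have to be found in the camera images.
- jar: The closed screw-lid jar to be checked: the only jar standing in the drip tray (jars of the same look stand elsewhere). Round, 69 mm in diameter over body and lid, 99 mm high, lid from 86 mm up, 0.25 to 0.47 kg, rigid and solid. Origin at the centre of its underside, z axis along the jar's axis towards the lid; its yaw is of no account.
- tray: Square grey sheet-metal drip tray, 160 x 160 mm outside, fixed to the table, turned a little. Flat floor 4 mm thick, 152 mm wide inside, with a low rim 14 mm high. Origin at the centre of its underside, on the table; x and y along its sides, z up. The jar's underside stands on the floor, 4 mm above this origin.
- jar_b: Bystander: a loose jar of the same look and size as the one in the tray, standing on the table. Origin at the centre of its underside.
- jar_c: Bystander: a loose jar, pale contents, 69 mm in diameter, 99 mm high, on the table. Origin at the centre of its underside.

How it is judged:
By the outcome, as a careful person would: the job done as asked, in the order asked, and still so for the second after the job is handed in, with the robot touching nothing.
It also fails if it takes over 42 s, if anything falls off the work surface, if the arm or the gripper's body presses on something with over 40 N, if the wrist force passes 120 N, or if a joint passes its speed limit or range.

## Working session

There is one attempt and no reset: what is moved stays moved. The work goes in short steps, each a Python script; the robot and the scene stay as the last script left them, time stands still between calls to the robot, and variables do not carry over. Pictures are saved under pics/ and viewed, at most 10 in all, crops included, and the job is handed in when it is done.

```bash
mkdir -p pics; cat > h.py <<'E'
import numpy as np, cv2
from workcell import env, jaws, readout, vision, ticket, boxes_of, pinpoint
from scipy.spatial.transform import Rotation as R
def cal(n):
    c=vision.calibration(n); f=240/np.tan(np.radians(c["vertical_fov"])/2); return c,f
def cloud(n,d):
    c,f=cal(n); v,u=np.mgrid[:480,:640]
    p=np.stack([(u-c["cx"])/f*d,(v-c["cy"])/f*d,d],-1)
    o=np.array(c["orientation"])
    M=R.from_euler('xyz',o).as_matrix() if o.shape==(3,) else o
    w=p@M.T+np.array(c["eye"]); w[d==0]=np.nan; return w
E
python3 - <<'E'
from h import *
for n in("scene","top"):
    im,d=vision.camera(n); cv2.imwrite(f"pics/{n}.png",im); np.save(n,d)
    print(n,vision.calibration(n)); w=cloud(n,d)
    for l in("jar","tray","jar_c"):
        for f in(boxes_of,pinpoint):
            for x in f(l,n): 
                r,c=np.int32(x["at"]); print(l,f.__name__,x["score"],r,c,w[r,c].round())
E
```

```text
scene {'vertical_fov': 47.68116176002374, 'cx': 324.55002264284025, 'cy': 238.50042909544484, 'eye': array([184.39451716, 518.90392218, 513.37630475]), 'orientation': array([-2.11460953, -0.02010036, -2.51723788])}
jar call 0.94 272 158 [732. 143.  76.]
jar call 0.79 318 335 [472.  83.  84.]
jar call 0.6 209 465 [ 467. -306.   74.]
jar call 0.84 233 458 [ 470. -300.   27.]
jar call 0.63 346 333 [471.  87.  41.]
jar call 0.56 301 161 [733. 145.  26.]
tray call 0.69 350 311 [512.  78.   5.]
jar_c call 0.94 272 158 [732. 143.  76.]
jar_c call 0.79 318 335 [472.  83.  84.]
jar_c call 0.6 209 465 [ 467. -306.   74.]
jar_c call 0.84 233 458 [ 470. -300.   27.]
jar_c call 0.63 346 333 [471.  87.  41.]
jar_c call 0.56 301 161 [733. 145.  26.]
top {'vertical_fov': 46.82655015662901, 'cx': 325.582651054914, 'cy': 240.49210339353337, 'eye': array([ 518.79809535, -136.90494232, 1006.58554895]), 'orientation': array([-3.05281983, -0.00969693, -1.59950563])}
jar call 0.9 311 440 [ 479. -331.  100.]
jar call 0.9 157 165 [747. 116.  95.]
jar call 0.84 312 205 [488.  50. 102.]
jar call 0.76 166 174 [731. 100.  98.]
jar call 0.73 307 433 [ 486. -320.   96.]
jar call 0.62 311 216 [489.  33.  99.]
tray call 0.98 292 230 [520.  25.   4.]
tray call 0.58 299 219 [509.  27. 102.]
jar_c call 0.9 311 440 [ 479. -331.  100.]
jar_c call 0.9 157 165 [747. 116.  95.]
jar_c call 0.84 312 205 [488.  50. 102.]
jar_c call 0.76 166 174 [731. 100.  98.]
jar_c call 0.73 307 433 [ 486. -320.   96.]
jar_c call 0.62 311 216 [489.  33.  99.]
```

View pics/top.png

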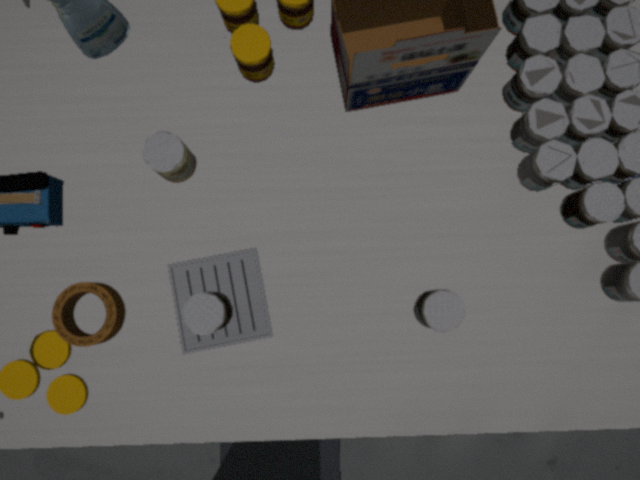

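View pics/scene.png

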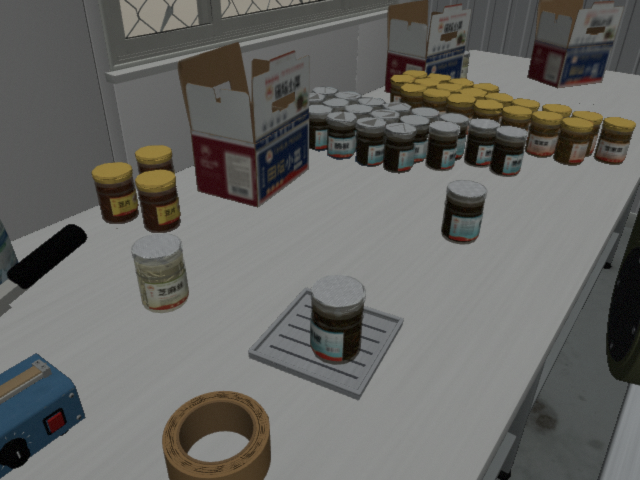

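Top view: the target jar's lid is at about (row 313, col 205), inside the tray centred at about (300, 220). The pale jar is at (155, 165) and the look-alike at (311, 440). Nothing stands within finger reach of the target jar.

```bash
cat > m.py <<'E'
from h import *
def lid(n,w,xy,zr=(95,112),r=60):
    m=(np.hypot(w[...,0]-xy[0],w[...,1]-xy[1])<r)&(w[...,2]>zr[0])&(w[...,2]<zr[1])
    q=w[m]; (c,rad)=cv2.minEnclosingCircle(q[:,:2].astype(np.float32)); 
    return len(q),np.round(c,1),round(rad,1),np.median(q[:,2]).round(1),(q[:,:2].min(0)/2+q[:,:2].max(0)/2).round(1)
E
python3 - <<'E'
from m import *
w=cloud("top",np.load("top.npy")); s=cloud("scene",np.load("scene.npy"))
print(lid("t",w,(488,50)),lid("s",s,(480,60)))
for xy in((479,-331),(747,116)): print(lid("t",w,xy))
# tray rim from colour mask
im=cv2.imread("pics/top.png"); g=im.mean(2); 
m=((w[...,2]>2.5)&(w[...,2]<20)&(abs(w[...,0]-510)<130)&(abs(w[...,1]-30)<130))
m=cv2.morphologyEx(m.astype(np.uint8),cv2.MORPH_OPEN,np.ones((3,3)))
k,l,st,_=cv2.connectedComponentsWithStats(m); i=1+st[1:,4].argmax()
print(st[i],cv2.minAreaRect(w[l==i][:,:2].astype(np.float32)))
print(np.nanmedian(w[230:245,250:400,2]))
tx,ty=500,50
for yaw in np.radians([-90,-60,-30,0,30,60,90]):
    print(yaw,env.inverse_kinematics([490,45,230],[np.pi,0,yaw]))
E
```

```text
(1480, array([486.9,  53.6]), 35.1, np.float64(101.5), array([486.9,  53.5])) (1687, array([488.3,  56.4]), 36.5, np.float64(103.2), array([487.4,  55.4]))
(1361, array([ 479.9, -337. ]), 35.0, np.float64(97.9), array([ 480.2, -336.6]))
(1273, array([756.3, 119.1]), 35.4, np.float64(97.7), array([756.9, 118.1]))
[168 248  90  73 614] ((536.5357055664062, 47.950164794921875), (102.67774200439453, 162.31521606445312), 10.204818725585938)
-1.0546378517511812
-1.5707963267948966 None
-1.0471975511965976 [-1.75660923e-02 -4.59251185e-02  2.13990346e+00 -4.44089210e-16
  1.04761431e+00  2.60042779e+00]
-0.5235987755982988 [-1.75660923e-02 -4.59251185e-02  2.13990346e+00 -4.44089210e-16
  1.04761431e+00  2.07682901e+00]
0.0 [-1.75660923e-02 -4.59251185e-02  2.13990346e+00 -4.44089210e-16
  1.04761431e+00  1.55323023e+00]
0.5235987755982988 [-1.75660923e-02 -4.59251185e-02  2.13990346e+00 -4.44089210e-16
  1.04761431e+00  1.02963146e+00]
1.0471975511965976 [-1.75660923e-02 -4.59251185e-02  2.13990346e+00 -4.44089210e-16
  1.04761431e+00  5.06032683e-01]
1.5707963267948966 [-1.75660923e-02 -4.59251185e-02  2.13990346e+00 -4.44089210e-16
  1.04761431e+00 -1.75660923e-02]
```

```bash
cat >> m.py <<'E'
J=np.array([487.5,54.]); C=np.array([508.,43.]); G=4+55
def tcp(P,tilt=0,yaw=0,ax='x'):
    r=R.from_euler(ax,tilt,degrees=True)*R.from_euler('xyz',[np.pi,0,yaw])
    return np.array(P)-171*r.as_matrix()[:,2], r.as_euler('xyz')
E
python3 - <<'E'
from m import *
for ax in'xy':
    for t in(-30,30): print(ax,t,env.inverse_kinematics(*tcp([*C,G+80],t,0,ax)))
env.goto(*tcp([*J,G+120]))
print(readout.get_state()["clock"])
w=cloud("top",vision.camera("top")[1]); im,d=vision.camera("scene"); s=cloud("scene",d)
cv2.imwrite("pics/above.png",im)
print(lid("s",s,J))
print(env.inverse_kinematics(*tcp([*C,G+80],30)),readout.get_state()["joints"])
E
```

```text
x -30 [ 2.40063953e-01 -4.02949071e-04  2.01234177e+00 -5.27388789e-01
  1.30542435e+00  1.99784051e+00]
x 30 [-0.28603556 -0.05058273  2.061443    0.51701759  1.32710141  1.10707005]
y -30 [-0.0285867  -0.42591214  2.36394978  0.02272298  0.68025942  1.52837157]
y 30 [-0.01645579  0.22556606  1.76512826 -0.008272    1.67443497  1.55568909]
3.2167
(1695, array([486.9,  55.1]), 36.0, np.float64(103.2), array([487. ,  55.5]))
[-0.28603556 -0.05058273  2.061443    0.51701759  1.32710141  1.10707005] [-2.34785071e-04 -1.96094070e-01  2.05482244e+00 -8.61603564e-05
  1.28267604e+00  1.57154971e+00]
```

View pics/above.png

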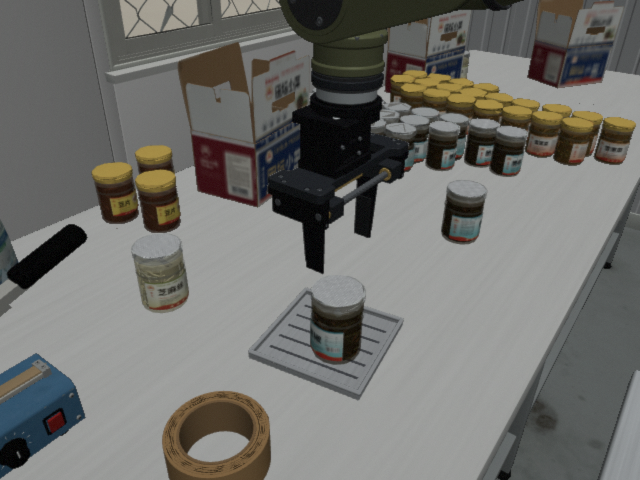

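The gripper stands open over the tray jar (lid at about (292, 337)), with a finger on either side at columns 315 and 365. The fingers' midpoint lines up with the jar. Next I'll descend, grip and lift a little.

```bash
python3 - <<'E'
from m import *
g=lambda:readout.get_state()
s=g(); print(s["ee_pos"],s["ft_force"])
env.line_to(tcp([*J,G])[0],vel=100); s=g(); print(s["ee_pos"],s["ft_force"],s["width"])
jaws.grip(55); s=g(); print(s["width"],s["gripper_force"],s["ft_force"],s["ee_pos"])
env.line_to(tcp([*J,G+80])[0],vel=60); s=g(); print(s["clock"],s["width"],s["gripper_force"],s["ft_force"],s["ee_pos"])
cv2.imwrite("pics/lift.png",vision.camera("scene")[0])
E
```

```text
[487.70656286  53.47706371 350.10726023] [-0.06195847 -0.69385288  0.2490609 ]
[487.91796442  54.00308592 230.81053389] [-0.50910316 -0.85601716 -0.28391155] 95.24347290499277
67.42154584388395 30.000066919019446 [-0.02107735  0.44168666  1.75427143] [487.56202239  54.01825999 230.15430194]
6.7333 68.08429819013556 30.000036250858102 [ 0.66029637  0.61624611 -3.58728875] [487.30423945  54.00448987 309.41197799]
```

View pics/lift.png

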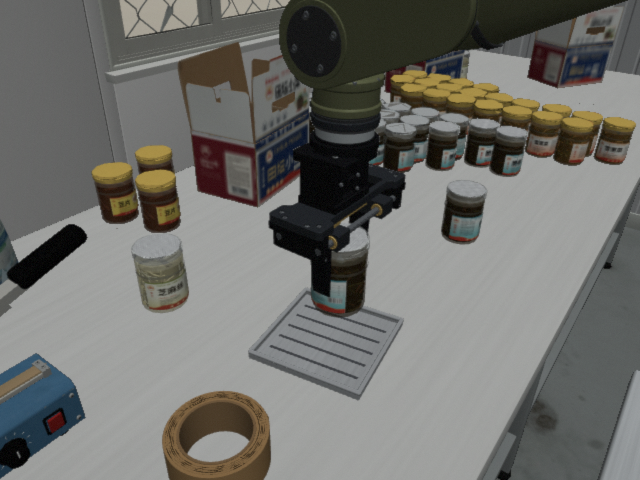

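The jar is held upright in the jaws at about (275, 340), clear of the tray. Next: lean and hold.

```bash
python3 - <<'E'
from m import *
g=lambda:readout.get_state()
p,o=tcp([*C,G+80]); env.line_to(p,vel=60)
p,o=tcp([*C,G+80],30); env.line_to(p,rot=o,vel=40); env.dwell(0.5)
im,d=vision.camera("scene"); cv2.imwrite("pics/lean.png",im); np.save("lean.npy",d)
s=g(); z=R.from_euler('xyz',s["orientation"]).as_matrix()[:,2]; print(s["clock"],np.degrees(np.arccos(-z[2])),s["width"],s["ee_pos"]+171*z)
env.dwell(2.4)
s=g(); z=R.from_euler('xyz',s["orientation"]).as_matrix()[:,2]; print(s["clock"],np.degrees(np.arccos(-z[2])),s["width"],np.abs(s["joint_vel"]).max())
E
```

```text
10.2417 30.000295899471023 67.76848013953361 [507.99894125  43.00100711 138.98810331]
12.6417 30.00228504654777 67.37215685648866 0.0009774607078501122
```

View pics/lean.png

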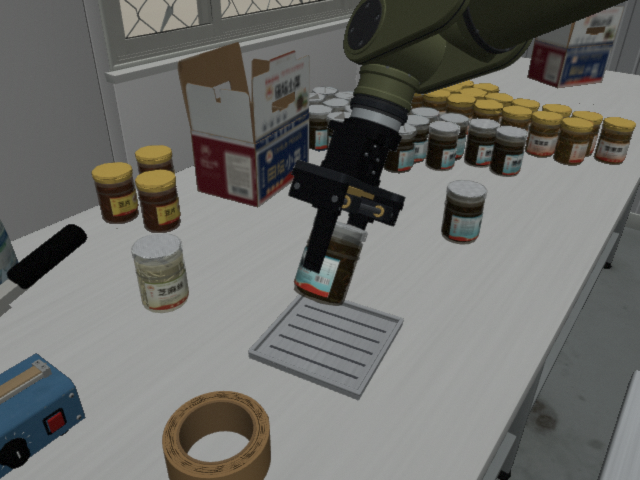

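The jar (centre about (270, 330)) leans with the gripper, about 30° and over the tray. It held still. Next: upright, set down and release.

```bash
python3 - <<'E'
from m import *
g=lambda:readout.get_state()
p,o=tcp([*C,G+80]); env.line_to(p,rot=o,vel=40)
env.line_to(tcp([*J,G+80])[0],vel=60)
env.line_to(tcp([*J,G+5])[0],vel=60); env.dwell(.3)
f0=g()["ft_force"][2]; print(f0)
for h in np.arange(4,-3.1,-.5):
    env.line_to(tcp([*J,G+h])[0],vel=10); env.dwell(.1); f=g()["ft_force"][2]; print(h,round(f,2))
    if f-f0>3.5: break
s=g(); print(s["clock"],s["ee_pos"],s["ft_force"])
cv2.imwrite("pics/down.png",vision.camera("scene")[0])
E
```

```text
-2.4004475602397366
4.0 -3.63
3.5 -2.97
3.0 -3.01
2.5 -4.04
2.0 -3.44
1.5 -3.66
1.0 -2.96
0.5 -3.5
0.0 -1.13
-0.5 5.1
20.75 [487.81339465  54.02163991 230.23873839] [-3.01395527  0.71044848  5.1009696 ]
```

View pics/down.png

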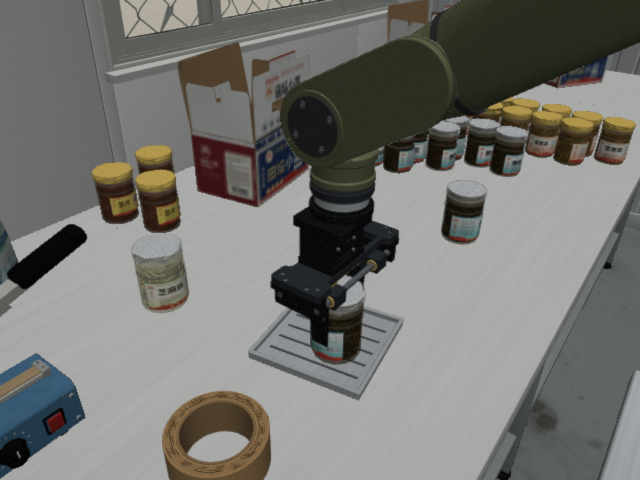

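The jar stands in the tray at its old spot, about (330, 338), and the force shows contact at the expected height. Now I'll release.

```bash
python3 - <<'E'
from m import *
jaws.grip(95); env.dwell(.3)
env.line_to(tcp([*J,G+130])[0],vel=100); env.dwell(.3)
im,d=vision.camera("scene"); cv2.imwrite("pics/end.png",im)
print(lid("s",cloud("scene",d),J),readout.get_state()["clock"],readout.get_state()["ft_force"])
E
```

```text
(1688, array([487. ,  55.6]), 35.7, np.float64(103.2), array([487.1,  55.9])) 23.6 [-0.05451634 -0.09327126  0.30037769]
```

View pics/end.png

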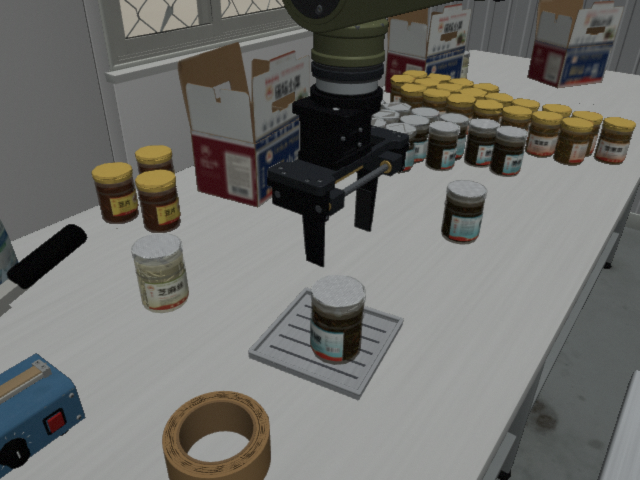

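The jar stands upright in the tray at about (320, 337), the gripper is clear and the other jars have not moved.

```bash
python3 -c "
from m import *
print(ticket.close_job())"
```

```text
the job is handed in; nothing more can be done
None
```

The jar was lifted clear, held still at 30° over the tray for over two seconds, set back upright in its old place in the tray and released; the other jars weren't touched, and the job was handed in at about 24 s.

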